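Clear the jammed wide vial from the vial feeder and lay it in its tray

TASK

A wide vial has got in among the small ones and jammed across the nest at the foot of the gravity vial feeder. Lift it out from under the overhanging loading ramp so that the small vials roll down and the first one drops into the nest, then lay the wide vial gently, flat and square, in the empty wide pocket of the grey vial tray. Do not drop it, and leave everything else on the bench where it stands.

Things in the scene. Friction and masses are not known exactly. Their poses are not given: they have to be found in the camera images.
- feeder: gravity vial feeder, fixed, bare metal: an open loading ramp above and, under it, the feed chute, descending to the feeder's front (-x) at 18 degrees. Origin on the bench under the chute floor's lower edge (z 60 mm; the floor rises to x 141, z 106 mm); x points back up the chute, y across, z up. Rails: y +-24.5 to 27.5 mm, 6 mm above the floor, from x 8 back. Base x -55 to 165, y +-52, top z 14; highest part z 170 mm
- nest (a point): centre of a small vial lying home in the pick-up nest, a trough 25 mm long and 8 mm deep before the chute's lower edge (feeder x -13.9, y 0, z 59.2 mm; axes as feeder's). The nest's side cheeks (y +-24.5 to 27.5 mm) are level with the chute floor so fingers reach a vial's ends
- stop (a point): middle of the top inner corner of the end stop that closes the nest at the front (feeder x -26.9, z 61.8 mm); the stop is 40 mm wide in y and 8 mm thick; axes as feeder's
- ramp_edge (a point): middle of the lower front edge of the loading ramp (feeder x -21, z 134 mm; 57 mm wide in y), overhanging the nest; the underside sinks 6 degrees backwards, the ramp's walls top out at z 161 mm. An upright gripper over the nest strikes it; leaning about 40 degrees, body out to -x, goes clear. Uprights behind: from x 24 mm, y 28 to 32 mm both sides. Axes as feeder's
- wide_vial: the jammed vial: like the small ones but 32 mm diameter, 46 mm long, 40 to 80 g, lying across the nest (start: feeder x -12.9, z 69.5 mm), too wide to drop in: it rests on the chute floor's lower edge and the stop's top corner. Not locked: lifts out freely, square to the chute floor. Origin at its centre; y is its long axis (cap at +y; either way round will do), x and z turn as it rolls
- vial1: small capped glass vial on its side in the chute, 23 mm diameter, 46 mm long, 28 g. Origin at its centre; y is its long axis (cap at +y), x and z turn as it rolls. First behind the wide vial (start: feeder x 13.9, z 76.6 mm); rolls down when that is gone
- vial2: small capped glass vial on its side in the chute, 23 mm diameter, 46 mm long, 28 g. Origin at its centre; y is its long axis (cap at +y), x and z turn as it rolls. Second in the queue, touching vial1
- vial3: small capped glass vial on its side in the chute, 23 mm diameter, 46 mm long, 28 g. Origin at its centre; y is its long axis (cap at +y), x and z turn as it rolls. Third in the queue
- vial4: small capped glass vial on its side in the chute, 23 mm diameter, 46 mm long, 28 g. Origin at its centre; y is its long axis (cap at +y), x and z turn as it rolls. Last in the queue
- tray: grey moulded vial tray, fixed, 147 (x) x 62 (y) mm: four pockets in a row along x, each for a vial lying along y. Origin on the bench under its centre, z up. Pocket floors z 6 mm, walls between pockets to z 17, low end walls (y 26 to 31 mm both sides) to z 10. Pocket centres x -51 (wide, empty), -11 (wide, full), 24.5 (narrow, full), 55.5 mm (narrow, empty); wide 35 x 52, narrow 26 x 52 mm inside
- pocket (a point): centre of the floor of the empty wide pocket, 6 mm above the bench; axes as the tray's (y along the pocket). A wide vial seated there has its centre 16 mm above this point and its y along the pocket's y, either way round
- tray_wide: another wide vial (32 x 46 mm), lying in the second wide pocket of the tray. Origin at its centre
- tray_small: another small vial (23 x 46 mm), lying in a narrow pocket of the tray. Origin at its centre
- flask: bystander: conical glass flask, 66 mm wide, 104 mm tall, origin under its foot
- steel_pot: bystander: steel sample pot, 32 mm in diameter, 74 mm tall, origin under its foot
- pot_cap: bystander: the pot's steel screw cap, a ring 36 mm in diameter, 16 mm tall, origin under its centre
- spare_vial: bystander: a small vial standing on its cap, 23 mm in diameter, 46 mm tall, origin under its foot
- wash_bottle: bystander: white bottle, 64 mm in diameter, 170 mm tall, origin under its foot
- pipettor: bystander: dark pipette filler with a glass pipette, lying along its x, 275 mm long, 26 mm high, origin on the bench near its middle
There are look-alikes about, which are no part of the job. What is shaped like the feeder but blue is not meant.

How it is judged (in metres and radians):
On the way:
1. the wide vial is lifted clear of the nest (its centre over 6 cm from it) and all four small vials have rolled down, the first lying in the nest (distance between wide_vial and nest above 0.06 m and distance between vial1 and nest below 0.006 m and distance between vial2 and nest below 0.03 m and distance between vial3 and nest below 0.053 m and distance between vial4 and nest below 0.076 m), for 0.2 s.
At the end, for the whole second after the job is handed in: Wide vial at rest on the empty wide pocket's floor (centre 13.5-18.5 mm above it, within 4 mm across, 5 mm along, axis within 0.09 rad); first small vial at rest in the nest (within 6 mm of home), the other three closed up behind it (within 30, 53, 76 mm of the nest point) (z of wide_vial in the frame of pocket between 0.0135 and 0.0185 m and x of wide_vial in the frame of pocket between -0.004 and 0.004 m and y of wide_vial in the frame of pocket between -0.005 and 0.005 m and angle between the y axis of wide_vial and the y axis of tray, either way round below 0.09 rad and distance between vial1 and nest below 0.006 m and distance between vial2 and nest below 0.03 m and distance between vial3 and nest below 0.053 m and distance between vial4 and nest below 0.076 m and linear speed of each of wide_vial, vial1, vial2, vial3, vial4 below 0.02 m/s); the robot touches nothing.
It fails at once if the wide vial is dropped or thrown: falling free faster than 0.6 m/s (a drop of about 2 cm) (contact force between wide_vial and anything else below 0.001 N and linear speed of wide_vial above 0.6 m/s).
It fails at once if a bystander on the bench (flask, steel pot, its cap, standing vial, wash bottle, pipettor) is shifted more than 3 cm (distance of any of flask, steel_pot, pot_cap, spare_vial, wash_bottle, pipettor from where it was at the start of the episode above 0.03 m).
It fails at once if a vial already in the tray is shifted more than 1 cm (distance of any of tray_wide, tray_small from where it was at the start of the episode above 0.01 m).
It also fails if it takes over 45 s, if anything falls off the work surface, if the arm or the gripper's body presses on something with over 40 N, if the wrist force passes 120 N, or if a joint passes its speed limit or range.

ROBOT

A 6-joint arm with a two-finger parallel gripper is mounted at the origin on the work surface. World frame = base frame: x ahead of the robot, y to its left, z up, the work surface at z = 0. Lengths are in mm, angles in rad, forces in N, time in s.
With the tool pointing down it reaches from about 300 to 775 mm from the base axis. Payload 14.6 kg.
Tool frame: the origin (TCP) lies between the finger pads; the fingertips stand 8 mm ahead of it and the grasp point (between the pads) lies 11 mm behind it; z points along the fingers, y is the direction in which the jaws open and shut (so a half turn about z gives the same grasp; the last joint's range is limited). The gripper opens to 94 mm and grips with 3 to 60 N. Pads are 16 mm wide; open, the fingers measure 119 mm over their backs; the gripper's body (75 mm by 177 mm) begins 78 mm behind the grasp point.
Start: joints at [1.274, 0.3, 1.521, -0, 1.321, -0.067], TCP at [125.279, 535.532, 213.446] pointing down, gripper open.
Joint ranges: [-3.03, 3.03], [-0.79, 2.21], [0.23, 2.52], [-1.04, 4.18], [0, 3.07], [-2.55, 2.55]. Speed limits (rad/s): [2.22, 2.22, 2.57, 3.14, 3.14, 3.14].

INTERFACE

Orientations are given as [roll, pitch, yaw] about the fixed x, y, z axes, in that order (R = Rz(yaw) Ry(pitch) Rx(roll)).
In Python, from cell import manip gives the robot as it stands. The module is installed in compiled form; this text tells all that it offers.
- The arm moves only by the tool send_rows, never from a script. Its argument "series" is a list that holds one entry, the list of rows, each a list of 5 numbers: the opening, from 0 (shut) to 1 (fully open), then the shift along the tool's x, y, z in mm, then the turn about the tool's z in degrees. In form: [[[gripper, dx, dy, dz, roll], ...]]. A call has 1 to 10 rows; each row is the pose to reach, as a shift and turn from the pose commanded when the call began, along the tool's axes at that moment; what a row does not reach only later rows make up. A row lasts 1/10 s, in which the tool goes at most 50 mm and 8.59 degrees, less where a joint would pass 70% of its speed; a pose out of reach is approached as far as the arm can. A call with a gripper value outside its range is refused whole. The fingers move at their own pace and stop on an object; "newtons" is the grip in N (left out, the last holds). Time passes only in rows, so rows that repeat a pose let the fingers close. It gives the time, the measured TCP pose, the force and the opening at its end, in the units of the state.
- manip.read_state(): the state, without advancing time (a new reading comes with each control period).
- manip.camera(name): name is "side" or "top" or "wrist"; returns a dict with "img" (480x640x3 uint8, red, green, blue), "vfov" (degrees; the focal length in pixels is half the picture's height over the tangent of half this angle, whatever the lens; pixels are square), "cx", "cy" (the principal point, pixels), "pose" (4x4, takes a point from camera to world coordinates); the wrist camera has in their place "T_tool_cam" (4x4, takes a point from camera to tool coordinates, whose origin is the TCP and whose axes are the flange's). Camera axes: x right, y down, z forward; pixel columns grow to the right and rows downward; lengths in mm; the calibration is good to about 2 mm. The wrist camera is an equidistant fisheye: a pixel r from the principal point sees the ray r / f radians off the axis. A picture is of the moment at which its call begins: read the wrist's pose just before it. There is no depth.
- manip.sign_off(): hands the job in, once; it reports no verdict.
Trained networks look in a picture, given as the dict that the camera call returned (one of the last four; its "shot" number tells which), for a name from the list of things; names that differ only in an ending like _2 or _b are one class to them, and where a whole thing is asked for, a point or a joint stands for the part that bears it (a point fixed in the world has none). Each returns a list of dicts, best first, with "conf" (0 to 1); they miss things now and then, are a little off and sometimes report something else, mostly with a low value. They report only what shows in the picture. A call takes as long as a camera call. They do not tell look-alikes from the thing itself.
- manip.find_in(target, picture): "rect" ([left, top, width, height] in pixels, round what is visible of it).
- manip.silhouettes(target, picture): "pixels" (480x640 bool, what is visible of it) and "rect" ([left, top, width, height] in pixels, round what is visible of it).
The state is a dict: "clock": time; "joints": joint angles; "qd": joint speeds; "effort": joint torques, N m; "eef_pos": TCP position; "eef_rot": TCP orientation; "wrist_force": force on the tool from outside, world axes, zero at the start; "moment": the same for the moment, N m; "finger_gap": finger opening in mm.
Only numpy, scipy, OpenCV 4.12 (cv2) and the standard library are available. Lean on these libraries where they do the work, as an engineer would, in place of code of your own. Each camera call takes 0.05 s, during which the arm holds its last target. There are 200 camera calls.

## Working session

There is one attempt and no reset: what is moved stays moved. The work goes in short steps, Python scripts to look and compute and a tool call to move; the robot and the scene stay as the last step left them, time stands still between calls to the robot, and variables do not carry over. Pictures are saved under pics/ and viewed, about 8 in all and at most 12, crops included, and the job is handed in when it is done.

Besides the shell and the picture viewer there is one more tool, called after "Request:" as name(argument=value, ...), one argument or row to a line, values as JSON. send_rows: Moves the arm, as the interface text tells. Its arguments: {"type":"object","properties":{"series":{"type":"array"},"newtons":{"type":"number"}},"required":["series"]}

```bash
mkdir -p pics
cat > h.py <<'E'
import numpy as np, cv2
from scipy.spatial.transform import Rotation as Ro
from cell import manip
def save(p,n): cv2.imwrite(f'pics/{n}.png',cv2.cvtColor(p['img'],cv2.COLOR_RGB2BGR))
E
python3 - <<'E'
from h import *
s=manip.read_state(); print(s)
a=manip.camera('side');b=manip.camera('top')
for n,p in(('side',a),('top',b)):
    save(p,n); print(n,p['vfov'],p['cx'],p['cy'],np.round(p['pose'],3).tolist())
    for t in('feeder','tray','wide_vial','vial1','flask','steel_pot','wash_bottle'):
        print(t,[(np.round(d['rect']).tolist(),round(d['conf'],2)) for d in manip.find_in(t,p)][:4])
E
```

```text
{'clock': 0.0, 'joints': array([ 1.27439189e+00,  3.00480179e-01,  1.52159134e+00,  5.40099347e-05,
        1.32067641e+00, -6.65910562e-02]), 'qd': array([ 0.00016711, -0.00094668,  0.00017267,  0.00170105, -0.00078515,
        0.00086092]), 'effort': array([ 5.61427732e-04, -5.31784201e+01, -3.52737808e+01,  7.08972942e-02,
        2.43730098e-02, -7.03275646e-05]), 'eef_pos': array([125.1988388 , 535.30278586, 212.87699884]), 'eef_rot': array([-3.14044342e+00, -1.29072039e-04,  2.91176580e+00]), 'wrist_force': array([0.65388457, 0.33033011, 0.43538277]), 'moment': array([-0.02462074, -0.03156889,  0.05889286]), 'finger_gap': 94.16117577348899}
side 57.85447885574334 318.7260531868425 242.42791963427794 [[0.742, -0.381, 0.551, -124.806], [-0.67, -0.398, 0.626, -756.856], [-0.019, -0.834, -0.551, 726.746], [0.0, 0.0, 0.0, 1.0]]
feeder [([380.0, 344.0, 138.0, 136.0], 0.65), ([312.0, 233.0, 93.0, 94.0], 0.55)]
tray [([236.0, 222.0, 52.0, 21.0], 0.55), ([311.0, 233.0, 92.0, 91.0], 0.41)]
wide_vial [([324.0, 255.0, 17.0, 18.0], 0.62), ([351.0, 220.0, 10.0, 20.0], 0.36)]
vial1 [([364.0, 264.0, 14.0, 12.0], 0.44), ([347.0, 270.0, 12.0, 6.0], 0.37)]
flask [([335.0, 200.0, 14.0, 36.0], 0.88), ([275.0, 160.0, 22.0, 49.0], 0.2)]
steel_pot [([351.0, 221.0, 9.0, 18.0], 0.59)]
wash_bottle [([278.0, 162.0, 18.0, 46.0], 0.77)]
top 49.768038873733694 327.9292300920855 232.62346610331912 [[0.004, -0.987, 0.159, 327.865], [-1.0, -0.008, -0.023, -63.902], [0.024, -0.159, -0.987, 1236.766], [0.0, 0.0, 0.0, 1.0]]
feeder [([317.0, 219.0, 99.0, 49.0], 0.77), ([478.0, 286.0, 118.0, 50.0], 0.67)]
tray [([171.0, 204.0, 48.0, 69.0], 0.69), ([245.0, 136.0, 31.0, 34.0], 0.23)]
wide_vial [([333.0, 228.0, 12.0, 25.0], 0.64)]
vial1 []
flask [([250.0, 138.0, 28.0, 33.0], 0.78), ([318.0, 220.0, 98.0, 50.0], 0.48)]
steel_pot [([287.0, 154.0, 12.0, 21.0], 0.74)]
wash_bottle [([132.0, 140.0, 42.0, 40.0], 0.91), ([320.0, 218.0, 96.0, 50.0], 0.63)]
```

Run:
```python
import cv2
t=cv2.imread('pics/top.png');cv2.imwrite('pics/topc.png',cv2.resize(t[100:360,110:510],(800,520),interpolation=2))
t=cv2.imread('pics/side.png');cv2.imwrite('pics/sidec.png',cv2.resize(t[150:350,220:487],(800,600),interpolation=2))
```

```text
(no output)
```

View pics/topc.png

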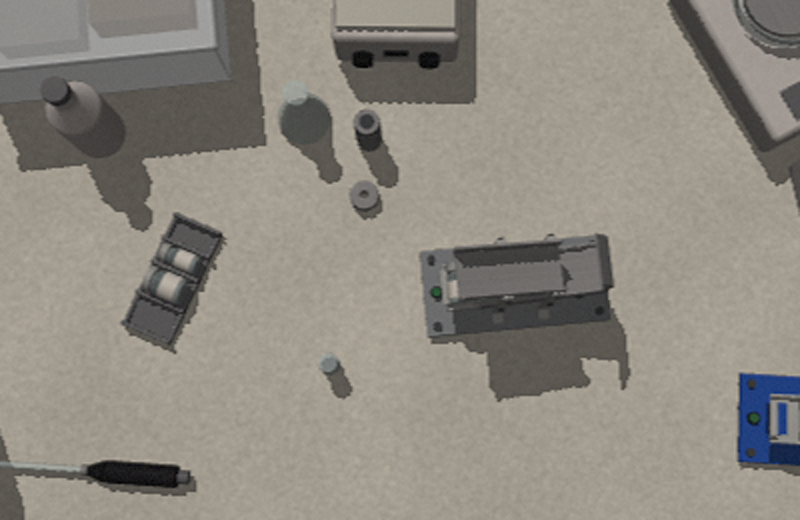

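View pics/sidec.png

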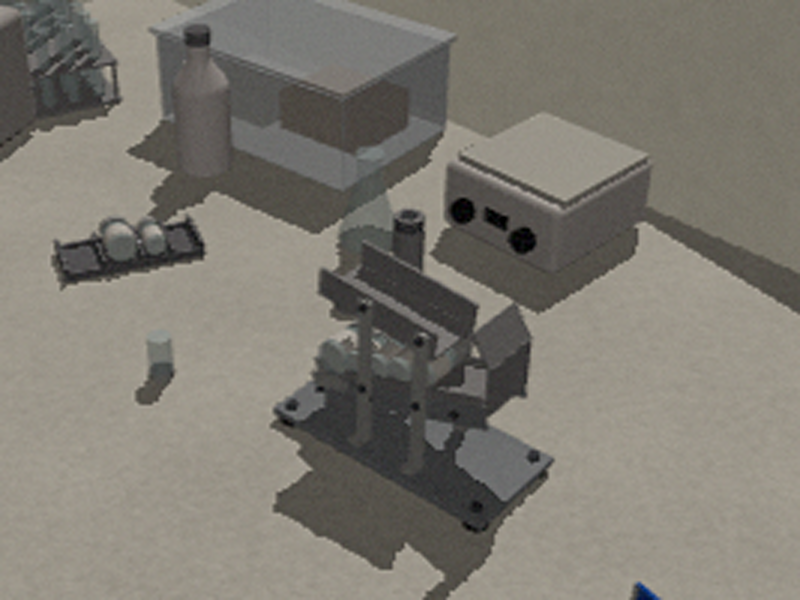

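View pics/top.png

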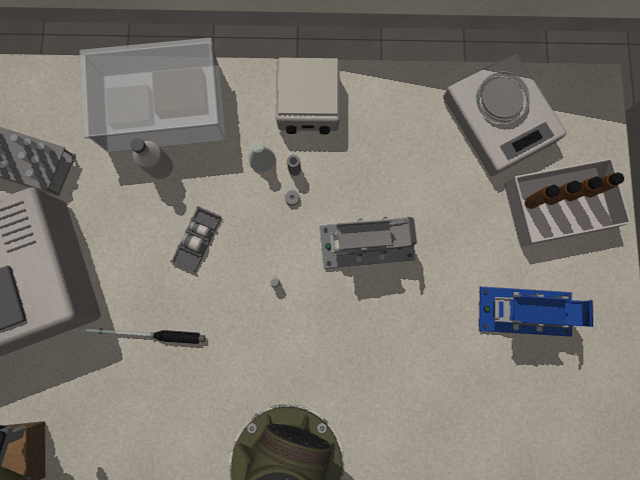

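```bash
cat >> h.py <<'E'
def ray(p,uv):
    f=240/np.tan(np.radians(p['vfov'])/2)
    d=p['pose'][:3,:3]@np.array([(uv[0]-p['cx'])/f,(uv[1]-p['cy'])/f,1.]); return p['pose'][:3,3],d
def onz(p,uv,z):
    o,d=ray(p,uv); return o+d*(z-o[2])/d[2]
E
python3 - <<'E'
from h import *
p=manip.camera('top'); w=lambda c,z:np.round(onz(p,(c[0]/2+110,c[1]/2+100),z),0)
for n,c,z in [('fTL',(421,250),14),('fBL',(430,337),14),('fBR',(610,318),14),('t1',(176,213),17),('t2',(222,236),17),('t3',(172,350),17),('t4',(122,323),17),('flask',(308,125),10),('pot',(368,145),0),('spare',(331,366),46),('wash',(85,140),0),('pip',(188,476),13),('cap',(365,200),16)]: print(n,w(c,z))
E
```

```text
fTL [543. -75.  14.]
fBL [439. -86.  14.]
fBR [ 463. -301.   14.]
t1 [585. 219.  17.]
t2 [558. 163.  17.]
t3 [422. 216.  17.]
t4 [453. 276.  17.]
flask [698.  65.  10.]
pot [677.  -9.   0.]
spare [402.  28.  46.]
wash [679. 337.   0.]
pip [277. 192.  13.]
cap [604.  -7.  16.]
```

Run:
```python
from h import *
p=manip.camera('wrist'); save(p,'w0'); print(p['vfov'],p['cx'],p['cy'],np.round(p['T_tool_cam'],3).tolist())
```

```text
65.70646984690485 321.88804635329893 237.869172832267 [[-0.001, -0.969, -0.247, 70.226], [1.0, -0.0, -0.001, -1.399], [0.001, -0.247, 0.969, -170.822], [0.0, 0.0, 0.0, 1.0]]
```

View pics/w0.png

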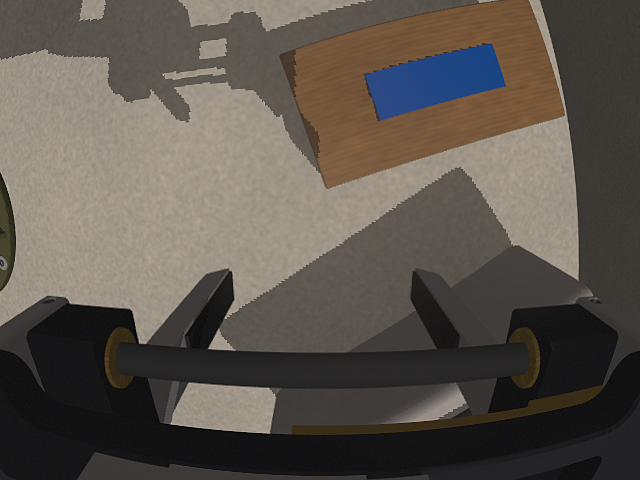

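Request:
send_rows(
  series=[
    [[1, 12, -17, 0, 8], [1, 24, -33, 0, 16], [1, 36, -50, 0, 24], [1, 48, -67, 0, 32], [1, 60, -84, 0, 40], [1, 72, -100, 0, 48], [1, 84, -117, 0, 56], [1, 96, -134, 0, 64], [1, 108, -150, 0, 71], [1, 120, -167, 0, 71]],
  ],
)

```text
clock: 1.9
eef_pos: [-30.2, 399.7, 213.5]
eef_rot: [3.142, -0.0, 1.668]
wrist_force: [0.0, -0.7, 0.5]
finger_gap: 93.9
```

Request:
send_rows(
  series=[
    [[1, -40, 0, 0, 0], [1, -80, 0, 0, 0], [1, -110, 0, 0, 0], [1, -130, 0, 0, 0], [1, -150, 0, 0, 0], [1, -160, 0, 0, 0], [1, -160, 0, 0, 0]],
  ],
)

```text
clock: 2.6
eef_pos: [-13.3, 240.6, 213.7]
eef_rot: [3.141, -0.002, 1.672]
wrist_force: [0.1, 0.6, -0.1]
finger_gap: 93.9
```

```bash
python3 -c "
from h import *
s=manip.read_state();print(s['joints'],s['eef_pos'],s['eef_rot'])"
```

```text
[ 1.47349426e+00 -4.77156656e-01  2.23095273e+00 -8.26880051e-06
  1.38613396e+00  1.37196140e+00] [-13.28343809 240.63402739 213.73093043] [ 3.14125627e+00 -1.62825839e-03  1.67233097e+00]
```

Request:
send_rows(
  series=[
    [[1, -40, 0, 0, 0], [1, -80, 0, 0, 0], [1, -110, 0, 0, 0], [1, -130, 0, 0, 0], [1, -130, 0, 0, 0]],
  ],
)

```text
clock: 3.1
eef_pos: [0.1, 144.9, 210.3]
eef_rot: [-3.14, 0.022, 1.672]
wrist_force: [-0.6, 0.5, 0.7]
finger_gap: 94.4
```

```bash
python3 -c "
from h import *
s=manip.read_state();print(s['joints'],s['eef_pos'],s['eef_rot'])"
```

```text
[ 1.32546488 -0.78771828  2.3734717  -0.00569927  1.57717857  1.22464079] [9.27362903e-02 1.44900691e+02 2.10298546e+02] [-3.13971327  0.02200717  1.67166553]
```

Request:
send_rows(
  series=[
    [[1, -30, 0, 0, 0], [1, -50, 0, 0, 0], [1, -50, 0, 0, 0], [1, -50, 0, 0, 0]],
  ],
)

```text
clock: 3.5
eef_pos: [7.0, 136.2, 206.6]
eef_rot: [-3.135, 0.052, 1.672]
wrist_force: [0.1, 0.6, -0.4]
finger_gap: 93.7
```

```bash
python3 -c "
from h import *
s=manip.read_state();print(s['joints'],s['eef_pos'],s['eef_rot'])"
```

```text
[ 1.27515274 -0.78878758  2.38264251 -0.01380058  1.59785659  1.17396661] [  7.00347434 136.17915156 206.6491455 ] [-3.13494647  0.05155758  1.67212621]
```

Request:
send_rows(
  series=[
    [[1, 40, 0, 0, 0], [1, 80, 0, 0, 0], [1, 120, 0, 0, 0], [1, 150, 0, 0, 0], [1, 150, 0, 0, 0]],
  ],
)

```text
clock: 4.0
eef_pos: [-8.8, 287.0, 198.1]
eef_rot: [-3.134, 0.054, 1.674]
wrist_force: [0.2, -0.6, -0.1]
finger_gap: 94.1
```

Request:
send_rows(
  series=[
    [[1, -12, 33, 0, 0], [1, -24, 66, 0, 0], [1, -36, 99, 0, 0], [1, -48, 132, 0, 0], [1, -60, 165, 0, 0], [1, -72, 198, 0, 0], [1, -84, 231, 0, 0], [1, -96, 264, 0, 0], [1, -108, 297, 0, 0], [1, -120, 330, 0, 0]],
  ],
)

```text
clock: 5.0
eef_pos: [333.2, 198.3, 203.2]
eef_rot: [-3.135, 0.052, 1.672]
wrist_force: [-0.4, 0.4, 1.3]
finger_gap: 94.0
```

Request:
send_rows(
  series=[
    [[1, -40, -4, 0, 0], [1, -80, -8, 0, 0], [1, -120, -12, 0, 0], [1, -160, -16, 0, 0], [1, -200, -20, 0, 0], [1, -240, -24, 0, 0], [1, -280, -28, 0, 0], [1, -320, -32, 0, 0], [1, -360, -36, 0, 0], [1, -400, -40, 0, 0]],
  ],
)

```text
clock: 6.0
eef_pos: [332.1, -203.6, 224.4]
eef_rot: [-3.136, 0.053, 1.672]
wrist_force: [1.0, 1.4, 0.1]
finger_gap: 93.6
```

Request:
send_rows(
  series=[
    [[1, -33, -33, 0, 0], [1, -66, -66, 0, 0], [1, -99, -99, 0, 0], [1, -132, -132, 0, 0], [1, -165, -165, 0, 0], [1, -198, -198, 0, 0], [1, -231, -231, 0, 0], [1, -264, -264, 0, 0], [1, -297, -297, 0, 0], [1, -330, -325, 0, 0]],
  ],
)

```text
clock: 7.0
eef_pos: [41.3, -563.7, 243.8]
eef_rot: [-3.135, 0.052, 1.672]
wrist_force: [0.2, 0.4, 1.1]
finger_gap: 94.0
```

```bash
python3 -c "
from h import *
s=manip.read_state();print(s['joints'],s['eef_pos'],s['eef_rot'])"
```

```text
[-1.56153002  0.28152343  1.47453688 -0.0019967   1.33272158 -1.66207971] [  41.31517261 -563.66417129  243.80001784] [-3.13481717  0.05241108  1.67194325]
```

Request:
send_rows(
  series=[
    [[1, -50, 0, 0, 0], [1, -100, 0, 0, 0], [1, -150, 0, 0, 0], [1, -200, 0, 0, 0], [1, -250, 0, 0, 0], [1, -300, 0, 0, 0], [1, -350, 0, 0, 0], [1, -400, 0, 0, 0], [1, -450, 0, 0, 0], [1, -500, 0, 0, 0]],
  ],
)

```text
clock: 8.0
eef_pos: [73.1, -840.3, 227.8]
eef_rot: [-3.134, 0.09, 1.673]
wrist_force: [-0.3, 0.4, 0.2]
finger_gap: 93.8
```

```bash
python3 -c "
from h import *
s=manip.read_state();print(s['joints'],s['eef_pos'],s['eef_rot'])"
```

```text
[-1.52670637  1.08628743  0.23565098 -0.0023202   1.72972002 -1.62907735] [  73.10819674 -840.34645371  227.78629471] [-3.13408608  0.08965002  1.67303375]
```

Request:
send_rows(
  series=[
    [[1, -50, 0, -10, 0], [1, -100, 0, -20, 0], [1, -150, 0, -30, 0], [1, -200, 0, -40, 0], [1, -250, 0, -50, 0], [1, -300, 0, -60, 0], [1, -350, 0, -70, 0], [1, -400, 0, -80, 0], [1, -450, 0, -90, 0], [1, -500, 0, -100, 0]],
  ],
)

```text
clock: 9.0
eef_pos: [77.3, -850.5, 221.0]
eef_rot: [-3.134, 0.12, 1.673]
wrist_force: [0.2, 0.3, -0.5]
finger_gap: 93.8
```

```bash
python3 -c "
from h import *
s=manip.read_state();print(s['joints'],s['eef_pos'],s['eef_rot'])"
```

```text
[-1.52263892e+00  1.09568541e+00  2.35576037e-01 -1.15260877e-03
  1.68972984e+00 -1.62480584e+00] [  77.33131535 -850.50394631  220.95513444] [-3.13392434  0.12036385  1.67321945]
```

Request:
send_rows(
  series=[
    [[1, -50, 0, 0, 0]],
  ],
)

```text
clock: 9.1
eef_pos: [78.7, -860.4, 216.0]
eef_rot: [-3.134, 0.151, 1.673]
wrist_force: [-0.0, -0.1, -0.1]
finger_gap: 94.0
```

Request:
send_rows(
  series=[
    [[1, -50, 0, 0, 0]],
  ],
)

```text
clock: 9.2
eef_pos: [80.1, -869.9, 210.0]
eef_rot: [-3.133, 0.18, 1.674]
wrist_force: [-0.5, -0.3, -0.5]
finger_gap: 94.0
```

Request:
send_rows(
  series=[
    [[1, -50, 0, 0, 0], [1, -500, 0, 0, 0]],
  ],
)

```text
clock: 9.4
eef_pos: [81.9, -881.0, 202.8]
eef_rot: [-3.133, 0.213, 1.674]
wrist_force: [0.1, -0.2, -0.0]
finger_gap: 93.7
```

Request:
send_rows(
  series=[
    [[1, -500, 0, 0, 0]],
  ],
)

```text
clock: 9.5
eef_pos: [83.1, -889.0, 201.5]
eef_rot: [-3.133, 0.242, 1.674]
wrist_force: [0.5, 0.2, 0.1]
finger_gap: 93.8
```

Request:
send_rows(
  series=[
    [[1, -2000, 0, 0, 0]],
  ],
)

```text
clock: 9.6
eef_pos: [84.3, -897.0, 202.2]
eef_rot: [-3.132, 0.272, 1.675]
wrist_force: [-0.2, -0.2, -0.6]
finger_gap: 94.0
```

Request:
send_rows(
  series=[
    [[1, -50, 0, 0, 0]],
  ],
)

```text
clock: 9.7
eef_pos: [85.4, -904.6, 204.3]
eef_rot: [-3.132, 0.302, 1.675]
wrist_force: [0.2, -0.2, 0.6]
finger_gap: 94.4
```

Request:
send_rows(
  series=[
    [[1, -50, 0, 0, 0]],
  ],
)

```text
clock: 9.8
eef_pos: [86.4, -911.8, 208.0]
eef_rot: [-3.132, 0.333, 1.675]
wrist_force: [0.1, -0.1, 0.7]
finger_gap: 94.1
```

Request:
send_rows(
  series=[
    [[1, -50, 0, 0, 0]],
  ],
)

```text
clock: 9.9
eef_pos: [87.4, -918.6, 213.0]
eef_rot: [-3.131, 0.363, 1.676]
wrist_force: [-0.4, 0.7, 0.5]
finger_gap: 93.9
```

Request:
send_rows(
  series=[
    [[1, -50, 0, 0, 0]],
  ],
)

```text
clock: 10.0
eef_pos: [88.4, -924.9, 219.2]
eef_rot: [-3.131, 0.393, 1.676]
wrist_force: [1.1, 0.4, 0.5]
finger_gap: 93.7
```

Request:
send_rows(
  series=[
    [[1, -50, 0, 0, 0]],
  ],
)

```text
clock: 10.1
eef_pos: [89.3, -930.7, 226.5]
eef_rot: [-3.131, 0.422, 1.676]
wrist_force: [0.1, 0.0, -0.3]
finger_gap: 94.1
```

Request:
send_rows(
  series=[
    [[1, -50, 0, 0, 0]],
  ],
)

```text
clock: 10.2
eef_pos: [90.1, -936.1, 234.9]
eef_rot: [-3.13, 0.452, 1.677]
wrist_force: [0.2, -0.8, -0.2]
finger_gap: 94.1
```

Request:
send_rows(
  series=[
    [[1, -50, 0, 0, 0]],
  ],
)

```text
clock: 10.3
eef_pos: [90.9, -941.0, 244.4]
eef_rot: [-3.13, 0.481, 1.677]
wrist_force: [0.2, -0.2, 0.1]
finger_gap: 93.6
```

Request:
send_rows(
  series=[
    [[1, -50, 0, 0, 0]],
  ],
)

```text
clock: 10.4
eef_pos: [91.7, -945.4, 254.8]
eef_rot: [-3.13, 0.51, 1.677]
wrist_force: [-0.4, 0.4, -0.5]
finger_gap: 93.6
```

Request:
send_rows(
  series=[
    [[1, -50, 0, 0, 0]],
  ],
)

```text
clock: 10.5
eef_pos: [92.4, -949.4, 266.2]
eef_rot: [-3.13, 0.538, 1.678]
wrist_force: [0.4, -0.0, -0.6]
finger_gap: 94.0
```

Request:
send_rows(
  series=[
    [[1, -50, 0, 0, 0]],
  ],
)

```text
clock: 10.6
eef_pos: [93.1, -952.9, 278.5]
eef_rot: [-3.129, 0.567, 1.678]
wrist_force: [0.4, -0.3, 0.1]
finger_gap: 94.1
```

Request:
send_rows(
  series=[
    [[1, -50, 0, 0, 0]],
  ],
)

```text
clock: 10.7
eef_pos: [93.7, -956.0, 291.6]
eef_rot: [-3.129, 0.595, 1.679]
wrist_force: [-0.1, -0.3, 0.1]
finger_gap: 94.1
```

Request:
send_rows(
  series=[
    [[1, -50, 0, 0, 0]],
  ],
)

```text
clock: 10.8
eef_pos: [94.3, -958.5, 305.4]
eef_rot: [-3.128, 0.623, 1.679]
wrist_force: [-0.0, 0.2, -0.0]
finger_gap: 93.7
```

Request:
send_rows(
  series=[
    [[1, -50, 0, 0, 0]],
  ],
)

```text
clock: 10.9
eef_pos: [94.8, -960.5, 320.0]
eef_rot: [-3.128, 0.651, 1.679]
wrist_force: [0.4, -0.4, 0.4]
finger_gap: 93.8
```

Request:
send_rows(
  series=[
    [[1, -50, 0, 0, 0]],
  ],
)

```text
clock: 11.0
eef_pos: [95.2, -962.0, 335.2]
eef_rot: [-3.128, 0.679, 1.68]
wrist_force: [0.6, 1.3, -0.1]
finger_gap: 93.7
```

```bash
cat >> h.py <<'E'
def shift(*wps):
    "tool-axis shifts from the present pose to world waypoints"
    s=manip.read_state(); R=Ro.from_euler('xyz',s['eef_rot']).as_matrix(); p=s['eef_pos']
    print(np.round(s['clock'],2),np.round(p,1),np.round(s['eef_rot'],4)); print(np.round(R,3).tolist())
    for w in wps: print(w,'->',np.round(R.T@(np.array(w)-p),1),'dist',np.linalg.norm(np.array(w)-p).round())
E
python3 -c "
from h import *
shift((330,-400,330),(485,-13,215));print(manip.read_state()['joints'])"
```

```text
11.0 [  95.2 -962.   335.2] [-3.1277  0.6787  1.6799]
[[-0.085, 0.995, 0.055], [0.774, 0.1, -0.626], [-0.628, -0.011, -0.778]]
(330, -400, 330) -> [ 418.2  290.  -334.7] dist 609.0
(485, -13, 215) -> [ 776.7  484.2 -478.8] dist 1033.0
[-1.51538496  1.02432483  0.2355781   0.02121695  1.20316552 -1.62022849]
```

Request:
send_rows(
  series=[
    [[1, 32, 22, -26, 0], [1, 64, 45, -51, 0], [1, 97, 67, -77, 0], [1, 129, 89, -103, 0], [1, 161, 111, -128, 0], [1, 193, 134, -154, 0], [1, 225, 156, -180, 0], [1, 258, 178, -206, 0], [1, 290, 201, -231, 0], [1, 322, 223, -257, 0]],
  ],
)

```text
clock: 12.0
eef_pos: [262.8, -559.6, 331.4]
eef_rot: [-3.129, 0.679, 1.679]
wrist_force: [0.7, 0.3, -0.0]
finger_gap: 94.0
```

Request:
send_rows(
  series=[
    [[1, 34, 23, -25, 0], [1, 68, 46, -50, 0], [1, 108, 70, -70, 0], [1, 148, 94, -90, 0], [1, 188, 117, -107, 0], [1, 228, 140, -123, 0], [1, 268, 162, -140, 0], [1, 308, 184, -156, 0], [1, 348, 206, -173, 0], [1, 388, 228, -190, 0]],
  ],
)

```text
clock: 13.0
eef_pos: [446.6, -117.3, 233.8]
eef_rot: [-3.131, 0.677, 1.678]
wrist_force: [0.7, -0.8, 0.0]
finger_gap: 93.7
```

```bash
python3 -c "
from h import *
shift((485,-13,215));print(manip.read_state()['joints'])"
```

```text
13.0 [ 446.6 -117.3  233.8] [-3.1312  0.6768  1.6784]
[[-0.084, 0.995, 0.057], [0.775, 0.101, -0.624], [-0.626, -0.008, -0.78]]
(485, -13, 215) -> [ 89.4  48.8 -48.3] dist 113.0
[ 0.02290235  0.07809128  1.87682353 -0.72400938  1.23282656  0.18506087]
```

Request:
send_rows(
  series=[
    [[1, 30, 16, -16, 0], [1, 60, 33, -32, 0], [1, 89, 49, -48, 0], [1, 89, 49, -48, 0]],
  ],
)

```text
clock: 13.4
eef_pos: [485.7, -12.5, 214.1]
eef_rot: [-3.129, 0.676, 1.683]
wrist_force: [0.1, -0.6, 0.3]
finger_gap: 94.6
```

Run:
```python
from h import *
s=manip.read_state();p=manip.camera('wrist');save(p,'w1');print(s['eef_pos'],s['eef_rot'])
for t in('feeder','wide_vial','vial1'):
    print(t,[(np.round(d['rect']).tolist(),round(d['conf'],2)) for d in manip.find_in(t,p)][:4])
```

```text
[485.73085596 -12.50626092 214.05776719] [-3.12854158  0.67562561  1.68298101]
feeder [([198.0, 303.0, 53.0, 101.0], 0.78), ([271.0, 135.0, 103.0, 216.0], 0.66)]
wide_vial [([297.0, 197.0, 50.0, 34.0], 0.58)]
vial1 [([301.0, 241.0, 46.0, 26.0], 0.86), ([301.0, 226.0, 46.0, 19.0], 0.65), ([270.0, 136.0, 105.0, 215.0], 0.16)]
```

View pics/w1.png

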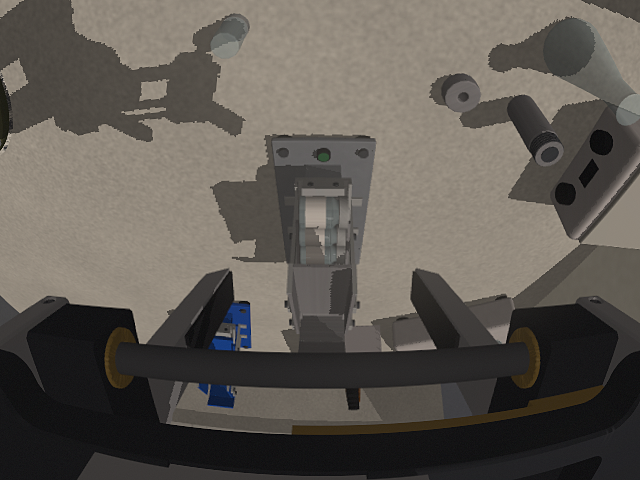

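```bash
python3 -c "
import cv2
t=cv2.imread('pics/w1.png');cv2.imwrite('pics/w1c.png',cv2.resize(t[125:275,255:395],None,fx=4,fy=4,interpolation=2))"
```

```text
(no output)
```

View pics/w1c.png

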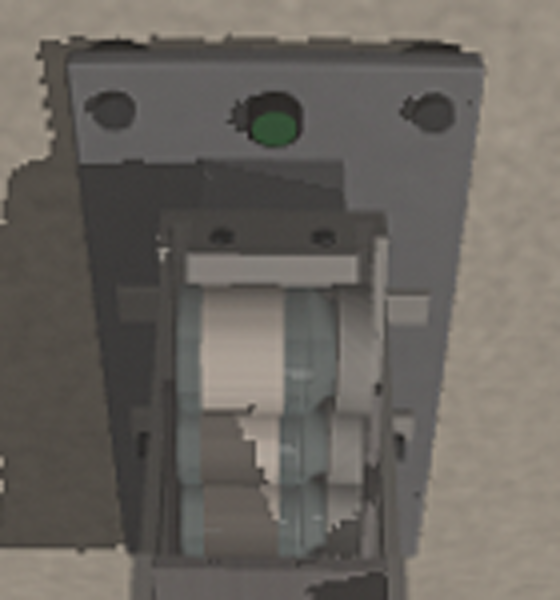

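```bash
cat >> h.py <<'E'
from scipy.optimize import least_squares
def wproj(p,eef_pos,eef_rot,P):
    "fisheye projection of world points"
    R=Ro.from_euler('xyz',eef_rot).as_matrix(); T=p['T_tool_cam']
    q=(np.atleast_2d(P)-eef_pos)@R; c=(q-T[:3,3])@T[:3,:3]
    f=240/np.tan(np.radians(p['vfov'])/2); h=np.hypot(c[:,0],c[:,1]); r=f*np.arctan2(h,c[:,2])
    return np.c_[p['cx']+r*c[:,0]/h,p['cy']+r*c[:,1]/h]
def fit(p,ep,er,pts,px,x0):
    pts=np.array(pts,float);px=np.array(px,float)
    W=lambda v:np.c_[pts[:,0]*np.cos(v[2])-pts[:,1]*np.sin(v[2])+v[0],pts[:,0]*np.sin(v[2])+pts[:,1]*np.cos(v[2])+v[1],pts[:,2]]
    r=least_squares(lambda v:(wproj(p,ep,er,W(v))-px).ravel(),x0,x_scale=(1,1,.01))
    print(np.round(r.x,4),'res',np.round(r.fun.reshape(-1,2),1).tolist()); return r.x
E
python3 - <<'E'
from h import *
p=manip.camera('wrist'); s=manip.read_state()
v=fit(p,s['eef_pos'],s['eef_rot'],[(-55,-52,14),(-55,52,14),(-26.9,-20,61.8),(-26.9,20,61.8),(-21,-28.5,134),(-21,28.5,134)],
 [(272.5,141),(375.8,142),(301.8,196),(344.3,196),(289.5,264.5),(355.8,264.5)],(497,-135,-1.48))
E
```

```text
[ 496.6892 -137.6879   -1.475 ] res [[-1.3, 0.6], [0.7, 0.6], [0.4, 0.0], [0.2, 0.4], [-0.7, -1.0], [0.7, -0.4]]
```

Request:
send_rows(
  series=[
    [[1, 0, 0, 40, 0.4], [1, 0, 0, 80, 0.8], [1, 0, 0, 115, 0.8], [1, 0, 0, 140, 0.8], [1, 0, 0, 155, 0.8], [1, 0, 0, 160, 0.8], [1, 0, 0, 160, 0.8]],
  ],
)

```text
clock: 14.35
eef_pos: [493.3, -115.6, 90.1]
eef_rot: [-3.139, 0.677, 1.661]
wrist_force: [-0.0, 0.6, -0.0]
finger_gap: 94.5
```

Run:
```python
from h import *
s=manip.read_state();p=manip.camera('wrist');shift((495.5,-124.8,73.5)); print(s['wrist_force'])
print([(np.round(d['rect']).tolist(),round(d['conf'],2)) for d in manip.find_in('wide_vial',p)][:4])
im=cv2.cvtColor(p['img'],cv2.COLOR_RGB2BGR)
c,sn=np.cos(-1.475),np.sin(-1.475)
for q in [(-26.9,-20,61.8),(-26.9,20,61.8),(-21,-28.5,134),(-21,28.5,134),(-12.9,-23,69.5),(-12.9,23,69.5)]:
    w=(496.7+q[0]*c-q[1]*sn,-137.7+q[0]*sn+q[1]*c,q[2]); u=wproj(p,s['eef_pos'],s['eef_rot'],w)[0]
    cv2.drawMarker(im,tuple(int(round(a)) for a in u),(0,0,255),0,5)
cv2.imwrite('pics/w2.png',cv2.resize(im[150:400,180:460],None,fx=2.4,fy=2.4,interpolation=2))
```

```text
14.4 [ 493.6 -115.2   90.5] [-3.1403  0.6766  1.6609]
[[-0.07, 0.996, 0.055], [0.777, 0.089, -0.624], [-0.626, -0.001, -0.78]]
(495.5, -124.8, 73.5) -> [ 3.1  1.  19.4] dist 20.0
[-0.03109473  0.57101983 -0.02348199]
[([280.0, 230.0, 94.0, 61.0], 0.69)]
```

View pics/w2.png

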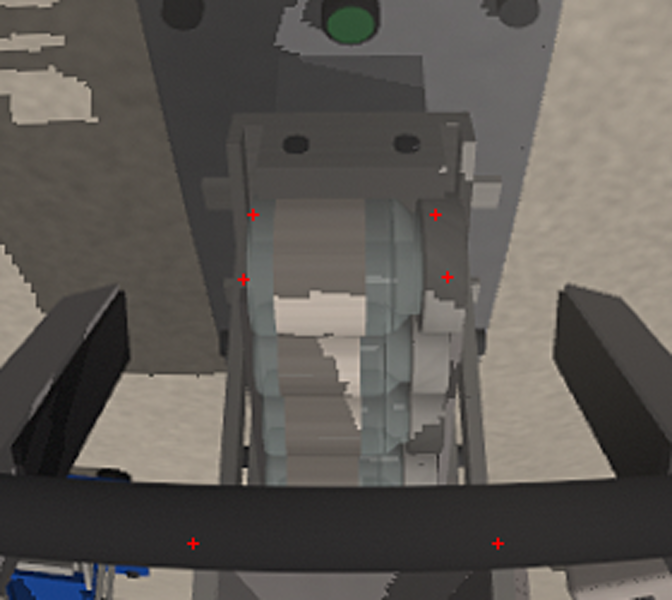

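Request:
send_rows(
  series=[
    [[1, 2, 1, 8, 0], [1, 4, 2, 14, 0], [1, 5, 2, 18, 0], [1, 5, 2, 19, 0], [1, 5, 2, 19, 0]],
  ],
)

```text
clock: 14.95
eef_pos: [495.9, -123.2, 71.6]
eef_rot: [-3.138, 0.676, 1.662]
wrist_force: [-0.5, -0.8, -0.5]
finger_gap: 93.7
```

Request:
send_rows(
  newtons=20,
  series=[
    [[0.4, 0, 0, 0, 0], [0.4, 0, 0, 0, 0], [0.4, 0, 0, 0, 0], [0.4, 0, 0, 0, 0], [0.4, 0, 0, 0, 0], [0.4, 0, 0, 0, 0], [0.4, 0, 0, 0, 0], [0.4, 0, 0, 0, 0]],
  ],
)

```text
clock: 15.75
eef_pos: [496.0, -123.1, 71.8]
eef_rot: [-3.139, 0.676, 1.662]
wrist_force: [-0.2, -0.6, 0.0]
finger_gap: 46.1
```

Request:
send_rows(
  newtons=25,
  series=[
    [[0.4, 0, 0, 0, 0], [0.4, -1, 0, -3, 0], [0.4, -2, 0, -6, 0], [0.4, -4, 0, -10, 0], [0.4, -5, 0, -16, 0], [0.4, -5, 0, -24, 0], [0.4, -5, 0, -34, 0], [0.4, -5, 0, -46, 0], [0.4, -5, 0, -60, 0], [0.4, -5, 0, -60, 0]],
  ],
)

```text
clock: 16.75
eef_pos: [493.8, -88.4, 123.4]
eef_rot: [3.141, 0.676, 1.661]
wrist_force: [-0.1, -0.0, -0.4]
finger_gap: 45.6
```

Run:
```python
from h import *
shift()
p=manip.camera('wrist');save(p,'w3')
cv2.imwrite('pics/w3c.png',cv2.resize(cv2.imread('pics/w3.png')[130:430,150:500],None,fx=1.8,fy=1.8,interpolation=2))
```

```text
16.75 [493.8 -88.4 123.4] [3.141  0.6764 1.6611]
[[-0.07, 0.996, 0.057], [0.777, 0.091, -0.623], [-0.626, 0.0, -0.78]]
```

View pics/w3c.png

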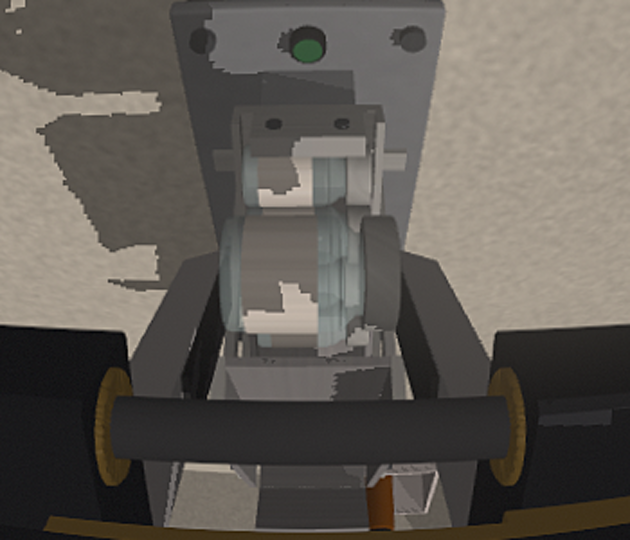

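Request:
send_rows(
  series=[
    [[0.4, 0, 0, -20, 0], [0.4, 0, 0, -60, 0], [0.4, 0, 0, -100, 0], [0.4, -10, -15, -120, 0], [0.4, -33, -48, -108, 0], [0.4, -55, -80, -97, 0], [0.4, -78, -113, -85, 0], [0.4, -100, -146, -74, 0], [0.4, -123, -179, -63, 0], [0.4, -146, -212, -51, 0]],
  ],
)

```text
clock: 17.8
eef_pos: [288.1, -190.8, 253.2]
eef_rot: [-3.138, 0.677, 1.663]
wrist_force: [0.5, -1.1, -0.4]
finger_gap: 46.0
```

Request:
send_rows(
  series=[
    [[0.4, -23, -33, 12, 0], [0.4, -45, -66, 23, 0], [0.4, -68, -99, 34, 0], [0.4, -90, -131, 46, 0], [0.4, -113, -164, 57, 0], [0.4, -136, -197, 69, 0], [0.4, -158, -230, 80, 0], [0.4, -171, -248, 91, 0], [0.4, -171, -248, 91, 0]],
  ],
)

```text
clock: 18.7
eef_pos: [57.0, -403.0, 290.1]
eef_rot: [-3.138, 0.677, 1.659]
wrist_force: [0.2, 0.2, -1.0]
finger_gap: 45.7
```

```bash
python3 -c "
from h import *
s=manip.read_state();print(s['joints'],s['finger_gap']);shift((61,-400,290))"
```

```text
[-1.54286549 -0.48442824  2.192768    0.05047473  0.75727384 -1.65473708] 45.736395343887416
18.7 [  57.  -403.   290.1] [-3.1383  0.6774  1.6593]
[[-0.069, 0.996, 0.052], [0.776, 0.086, -0.625], [-0.627, -0.003, -0.779]]
(61, -400, 290) -> [ 2.1  4.3 -1.6] dist 5.0
```

Request:
send_rows(
  series=[
    [[0.4, 25, 0, -20, 0], [0.4, 60, 0, -48, 0], [0.4, 90, 0, -70, 0]],
  ],
)

```text
clock: 19.0
eef_pos: [54.2, -306.5, 285.0]
eef_rot: [-3.136, 0.661, 1.66]
wrist_force: [-3.4, -0.4, 4.1]
finger_gap: 45.8
```

Request:
send_rows(
  series=[
    [[0.4, 40, 0, -30, 0]],
  ],
)

```text
clock: 19.1
eef_pos: [65.4, -297.8, 281.1]
eef_rot: [-3.127, 0.639, 1.658]
wrist_force: [-0.4, 0.7, -0.9]
finger_gap: 45.8
```

Request:
send_rows(
  series=[
    [[0.4, 50, 0, 0, 0]],
  ],
)

```text
clock: 19.2
eef_pos: [77.2, -287.1, 250.9]
eef_rot: [-3.119, 0.632, 1.659]
wrist_force: [0.2, 0.1, -0.2]
finger_gap: 46.3
```

Request:
send_rows(
  series=[
    [[0.4, 50, 0, 0, 0]],
  ],
)

```text
clock: 19.3
eef_pos: [89.6, -267.9, 213.2]
eef_rot: [-3.109, 0.619, 1.659]
wrist_force: [0.1, -0.3, -0.6]
finger_gap: 45.9
```

```bash
python3 -c "
from h import *
s=manip.read_state();print(s['joints'],s['finger_gap']);shift()"
```

```text
[-1.19576149 -0.78900738  2.47711732 -0.25674659  0.87875072 -1.16769111] 45.93998884677594
19.3 [  89.6 -267.9  213.2] [-3.1086  0.6186  1.6592]
[[-0.072, 0.997, 0.018], [0.812, 0.069, -0.58], [-0.58, -0.027, -0.814]]
```

Request:
send_rows(
  series=[
    [[0.4, -2, 15, -13, 0], [0.4, -6, 45, -40, 0], [0.4, -10, 76, -68, 0], [0.4, -14, 107, -95, 0], [0.4, -18, 138, -123, 0], [0.4, -22, 170, -151, 0], [0.4, -26, 204, -182, 0], [0.4, -30, 242, -216, 0], [0.4, 2, 245, -247, 0], [0.4, 34, 248, -277, 0]],
  ],
)

```text
clock: 20.3
eef_pos: [329.9, -60.8, 414.0]
eef_rot: [-3.109, 0.618, 1.66]
wrist_force: [1.0, -1.0, -0.7]
finger_gap: 46.1
```

Request:
send_rows(
  series=[
    [[0.4, 32, 3, -30, 0], [0.4, 64, 6, -61, 0], [0.4, 96, 9, -91, 0], [0.4, 128, 12, -122, 0], [0.4, 160, 14, -152, 0], [0.4, 191, 17, -183, 0], [0.4, 219, -12, -202, 0], [0.4, 246, -41, -220, 0], [0.4, 274, -70, -239, 0], [0.4, 301, -99, -258, 0]],
  ],
)

```text
clock: 21.3
eef_pos: [202.0, 325.5, 451.6]
eef_rot: [-3.109, 0.619, 1.661]
wrist_force: [0.9, 0.4, -0.8]
finger_gap: 45.8
```

Request:
send_rows(
  series=[
    [[0.4, 28, -29, -19, 0], [0.4, 55, -58, -37, 0], [0.4, 83, -87, -56, 0], [0.4, 110, -116, -75, 0], [0.4, 134, -147, -84, 0], [0.4, 157, -178, -94, 0], [0.4, 181, -209, -103, 0], [0.4, 204, -239, -113, 0]],
  ],
)

```text
clock: 22.1
eef_pos: [-53.5, 539.3, 431.4]
eef_rot: [-3.109, 0.619, 1.66]
wrist_force: [1.1, 0.6, 0.7]
finger_gap: 45.6
```

```bash
python3 -c "
from h import *
s=manip.read_state();print(s['joints'],s['finger_gap']);shift()"
```

```text
[ 1.60265457e+00  6.34664821e-01  6.60429206e-01 -2.03084304e-03
  2.46588580e+00  1.52210420e+00] 45.60829416326658
22.1 [-53.5 539.3 431.4] [-3.1093  0.6187  1.6605]
[[-0.073, 0.997, 0.02], [0.811, 0.071, -0.58], [-0.58, -0.026, -0.814]]
```

Request:
send_rows(
  series=[
    [[0.4, 40, 0, -20, 0], [0.4, 80, 0, -40, 0], [0.4, 120, 0, -60, 0]],
  ],
)

```text
clock: 22.4
eef_pos: [-57.9, 616.8, 395.3]
eef_rot: [-3.109, 0.611, 1.66]
wrist_force: [-0.0, -2.2, 15.1]
finger_gap: 45.8
```

Request:
send_rows(
  series=[
    [[0.4, 47, 0, -20, 0]],
  ],
)

```text
clock: 22.5
eef_pos: [-58.6, 632.0, 365.8]
eef_rot: [-3.108, 0.601, 1.66]
wrist_force: [-0.4, 0.5, -1.2]
finger_gap: 46.0
```

Request:
send_rows(
  series=[
    [[0.4, 47, 0, -20, 0]],
  ],
)

```text
clock: 22.6
eef_pos: [-59.5, 645.6, 342.8]
eef_rot: [-3.108, 0.58, 1.659]
wrist_force: [-0.1, -0.3, -1.1]
finger_gap: 46.1
```

Request:
send_rows(
  series=[
    [[0.4, 47, 0, -20, 0]],
  ],
)

```text
clock: 22.7
eef_pos: [-60.2, 658.1, 319.9]
eef_rot: [-3.108, 0.562, 1.658]
wrist_force: [-0.4, 0.4, -1.1]
finger_gap: 45.7
```

Request:
send_rows(
  series=[
    [[0.4, 47, 0, -20, 0]],
  ],
)

```text
clock: 22.8
eef_pos: [-60.9, 669.6, 297.9]
eef_rot: [-3.108, 0.545, 1.657]
wrist_force: [0.0, -0.9, -0.4]
finger_gap: 45.7
```

```bash
python3 -c "
from h import *
s=manip.read_state();print(s['joints'],s['finger_gap']);shift()"
```

```text
[1.60462967 1.04536879 0.23622492 0.00926965 2.40550196 1.53264682] 45.73357436705746
22.8 [-60.9 669.6 297.9] [-3.1081  0.5446  1.6573]
[[-0.074, 0.997, 0.011], [0.852, 0.069, -0.519], [-0.518, -0.029, -0.855]]
```

Request:
send_rows(
  series=[
    [[0.4, 35, 0, -36, 0]],
  ],
)

```text
clock: 22.9
eef_pos: [-60.6, 674.6, 292.1]
eef_rot: [-3.108, 0.528, 1.657]
wrist_force: [0.4, -0.1, -0.3]
finger_gap: 45.9
```

Request:
send_rows(
  series=[
    [[0.4, 35, 0, -36, 0]],
  ],
)

```text
clock: 23.0
eef_pos: [-60.2, 679.2, 293.2]
eef_rot: [-3.108, 0.501, 1.656]
wrist_force: [-0.3, -0.2, -0.1]
finger_gap: 45.5
```

Request:
send_rows(
  series=[
    [[0.4, 35, 0, -36, 0]],
  ],
)

```text
clock: 23.1
eef_pos: [-59.8, 683.9, 293.0]
eef_rot: [-3.107, 0.477, 1.655]
wrist_force: [-0.8, -0.3, -0.7]
finger_gap: 46.5
```

Request:
send_rows(
  series=[
    [[0.4, 35, 0, -36, 0]],
  ],
)

```text
clock: 23.2
eef_pos: [-59.5, 688.5, 292.4]
eef_rot: [-3.107, 0.454, 1.654]
wrist_force: [-0.8, 0.2, 0.2]
finger_gap: 45.9
```

Request:
send_rows(
  series=[
    [[0.4, 40, 0, -30, 0]],
  ],
)

```text
clock: 23.3
eef_pos: [-59.5, 695.4, 286.1]
eef_rot: [-3.107, 0.431, 1.654]
wrist_force: [0.3, 0.9, 0.4]
finger_gap: 45.8
```

Request:
send_rows(
  series=[
    [[0.4, 40, 0, -30, 0]],
  ],
)

```text
clock: 23.4
eef_pos: [-59.5, 702.2, 278.9]
eef_rot: [-3.107, 0.41, 1.653]
wrist_force: [-1.1, -0.5, -0.7]
finger_gap: 46.0
```

Request:
send_rows(
  series=[
    [[0.4, 40, 0, -30, 0]],
  ],
)

```text
clock: 23.5
eef_pos: [-59.4, 708.6, 274.0]
eef_rot: [-3.107, 0.388, 1.652]
wrist_force: [-0.4, -0.1, -0.9]
finger_gap: 45.9
```

Request:
send_rows(
  series=[
    [[0.4, 40, 0, -30, 0]],
  ],
)

```text
clock: 23.6
eef_pos: [-59.3, 714.7, 270.9]
eef_rot: [-3.106, 0.364, 1.651]
wrist_force: [0.1, 0.8, -0.8]
finger_gap: 45.9
```

Request:
send_rows(
  series=[
    [[0.4, 42, 0, -27, 0]],
  ],
)

```text
clock: 23.7
eef_pos: [-59.3, 721.8, 266.5]
eef_rot: [-3.106, 0.339, 1.65]
wrist_force: [0.9, -0.3, -0.8]
finger_gap: 45.9
```

Request:
send_rows(
  series=[
    [[0.4, 42, 0, -27, 0]],
  ],
)

```text
clock: 23.8
eef_pos: [-59.3, 728.6, 262.2]
eef_rot: [-3.106, 0.315, 1.649]
wrist_force: [0.2, 0.9, -0.3]
finger_gap: 45.8
```

Request:
send_rows(
  series=[
    [[0.4, 42, 0, -27, 0]],
  ],
)

```text
clock: 23.9
eef_pos: [-59.3, 735.1, 259.6]
eef_rot: [-3.106, 0.29, 1.648]
wrist_force: [-0.6, 0.1, -0.6]
finger_gap: 46.1
```

Request:
send_rows(
  series=[
    [[0.4, 42, 0, -27, 0]],
  ],
)

```text
clock: 24.0
eef_pos: [-59.2, 741.4, 258.4]
eef_rot: [-3.106, 0.264, 1.647]
wrist_force: [0.5, 0.3, -1.0]
finger_gap: 45.9
```

Request:
send_rows(
  series=[
    [[0.4, 44, 0, -24, 0]],
  ],
)

```text
clock: 24.1
eef_pos: [-59.3, 748.6, 255.7]
eef_rot: [-3.106, 0.237, 1.646]
wrist_force: [0.2, 0.6, -0.6]
finger_gap: 45.7
```

Request:
send_rows(
  series=[
    [[0.4, 44, 0, -24, 0]],
  ],
)

```text
clock: 24.2
eef_pos: [-59.4, 755.5, 253.1]
eef_rot: [-3.106, 0.212, 1.645]
wrist_force: [-0.0, 0.2, -1.9]
finger_gap: 45.7
```

```bash
python3 -c "
from h import *
s=manip.read_state();print(s['joints'],s['finger_gap']);shift()"
```

```text
[1.59237453 1.06132164 0.23564912 0.02781319 2.05778307 1.53192504] 45.652983394157566
24.2 [-59.4 755.5 253.1] [-3.1058  0.2118  1.6454]
[[-0.073, 0.997, -0.02], [0.975, 0.067, -0.212], [-0.21, -0.035, -0.977]]
```

Request:
send_rows(
  series=[
    [[0.4, 45, 0, -21, 0]],
  ],
)

```text
clock: 24.3
eef_pos: [-59.6, 763.1, 249.8]
eef_rot: [-3.106, 0.185, 1.644]
wrist_force: [0.7, 0.6, -1.3]
finger_gap: 45.6
```

Request:
send_rows(
  series=[
    [[0.4, 45, 0, -21, 0]],
  ],
)

```text
clock: 24.4
eef_pos: [-59.7, 770.4, 247.0]
eef_rot: [-3.106, 0.159, 1.643]
wrist_force: [-0.2, -0.3, -0.1]
finger_gap: 45.9
```

Request:
send_rows(
  series=[
    [[0.4, 45, 0, -21, 0]],
  ],
)

```text
clock: 24.5
eef_pos: [-59.8, 777.4, 246.1]
eef_rot: [-3.105, 0.132, 1.643]
wrist_force: [0.0, -0.1, 0.1]
finger_gap: 45.5
```

Request:
send_rows(
  series=[
    [[0.4, 46, 0, -19, 0]],
  ],
)

```text
clock: 24.6
eef_pos: [-59.9, 784.9, 245.0]
eef_rot: [-3.105, 0.104, 1.641]
wrist_force: [0.3, -0.4, -1.0]
finger_gap: 46.4
```

Request:
send_rows(
  series=[
    [[0.4, 46, 0, -19, 0]],
  ],
)

```text
clock: 24.7
eef_pos: [-60.0, 792.0, 244.3]
eef_rot: [-3.105, 0.076, 1.64]
wrist_force: [1.2, 0.5, -1.2]
finger_gap: 46.2
```

Request:
send_rows(
  series=[
    [[0.4, 46, 0, -17, 0]],
  ],
)

```text
clock: 24.8
eef_pos: [-60.2, 799.4, 243.9]
eef_rot: [-3.105, 0.049, 1.639]
wrist_force: [-0.2, -0.1, -0.9]
finger_gap: 45.6
```

Request:
send_rows(
  series=[
    [[0.4, 46, 0, -17, 0]],
  ],
)

```text
clock: 24.9
eef_pos: [-60.3, 806.4, 244.3]
eef_rot: [-3.105, 0.021, 1.638]
wrist_force: [0.0, 0.0, -1.3]
finger_gap: 46.2
```

```bash
python3 -c "
from h import *
s=manip.read_state();print(s['joints'],s['finger_gap']);shift()"
```

```text
[1.58847564 1.06507638 0.23568016 0.03746558 1.8635157  1.5316318 ] 46.246918030189605
24.9 [-60.3 806.4 244.3] [-3.1046  0.0211  1.6384]
[[-0.068, 0.997, -0.035], [0.997, 0.067, -0.023], [-0.021, -0.037, -0.999]]
```

Request:
send_rows(
  series=[
    [[0.4, 46, 0, -17, 0]],
  ],
)

```text
clock: 25.0
eef_pos: [-60.3, 813.0, 246.1]
eef_rot: [-3.104, -0.007, 1.637]
wrist_force: [-0.2, -0.0, 0.3]
finger_gap: 45.8
```

Request:
send_rows(
  series=[
    [[0.4, -40, 0, 0, 0], [0.4, -85, 0, 0, 0], [0.4, -130, 0, 0, 0], [0.4, -175, 0, 0, 0], [0.4, -220, 0, 0, -8], [0.4, -265, 0, 0, -16], [0.4, -310, 0, 0, -24], [0.4, -350, 0, 0, -32], [0.4, -380, 0, 0, -40], [0.4, -385, 0, 0, -48]],
  ],
)

```text
clock: 26.0
eef_pos: [-34.6, 425.8, 244.7]
eef_rot: [-3.122, -0.032, 2.481]
wrist_force: [0.6, 0.6, -0.1]
finger_gap: 45.6
```

```bash
python3 -c "
from h import *
shift((457,237,190))"
```

```text
26.0 [-34.6 425.8 244.7] [-3.1223 -0.0323  2.4808]
[[-0.789, 0.613, -0.037], [0.613, 0.79, 0.005], [0.032, -0.019, -0.999]]
(457, 237, 190) -> [-505.5  153.4   35.5] dist 529.0
```

Request:
send_rows(
  series=[
    [[0.4, -42, 13, 3, -4], [0.4, -87, 26, 6, -8], [0.4, -132, 40, 9, -12], [0.4, -177, 54, 12, -15.7], [0.4, -222, 68, 16, -15.7], [0.4, -267, 81, 19, -15.7], [0.4, -312, 95, 22, -15.7], [0.4, -357, 108, 25, -15.7], [0.4, -402, 122, 28, -15.7], [0.4, -447, 136, 32, -15.7]],
  ],
)

```text
clock: 27.0
eef_pos: [401.4, 258.1, 196.1]
eef_rot: [-3.132, -0.034, 2.749]
wrist_force: [-0.4, 0.6, -0.0]
finger_gap: 45.8
```

Request:
send_rows(
  series=[
    [[0.4, -38, 0, 2, 0], [0.4, -55, 0, 3, 0], [0.4, -58, 0, 3, 0], [0.4, -58, 0, 3, 0]],
  ],
)

```text
clock: 27.4
eef_pos: [452.3, 237.3, 190.8]
eef_rot: [-3.13, -0.035, 2.749]
wrist_force: [-0.2, 0.9, -0.7]
finger_gap: 45.8
```

Run:
```python
from h import *
shift((457,237,150))
p=manip.camera('wrist');save(p,'w4')
for t in('tray','wide_vial'): print(t,[(np.round(d['rect']).tolist(),round(d['conf'],2)) for d in manip.find_in(t,p)][:4])
cv2.imwrite('pics/w4c.png',cv2.resize(cv2.imread('pics/w4.png')[100:400,140:500],None,fx=2,fy=2,interpolation=2))
```

```text
27.4 [452.3 237.3 190.8] [-3.1299 -0.0353  2.7491]
[[-0.923, 0.382, -0.037], [0.382, 0.924, 0.003], [0.035, -0.012, -0.999]]
(457, 237, 150) -> [-5.9  2.  40.6] dist 41.0
tray [([304.0, 209.0, 65.0, 140.0], 0.67)]
wide_vial [([269.0, 249.0, 104.0, 67.0], 0.94)]
```

View pics/w4c.png

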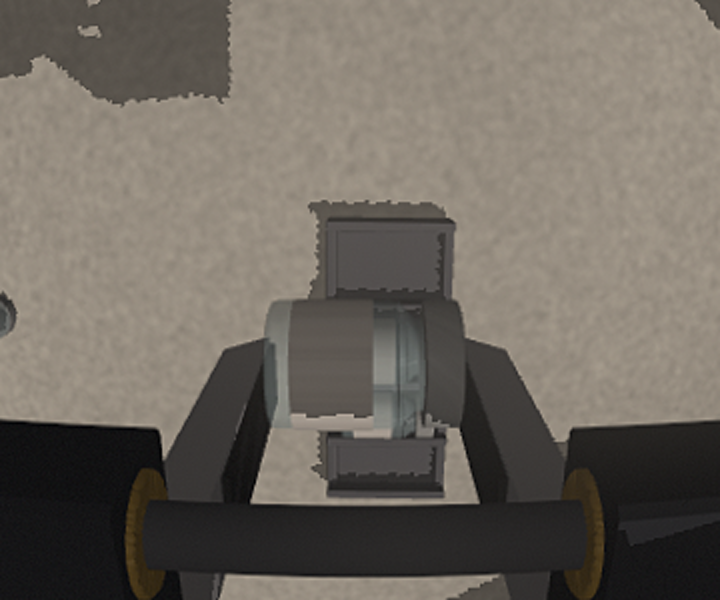

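Run:
```python
from h import *
p=manip.camera('wrist'); s=manip.read_state()
v=fit(p,s['eef_pos'],s['eef_rot'],[(-73.5,-31,17),(-73.5,31,17),(73.5,-31,17),(73.5,31,17)],
 [(303.5,210.5),(366,210.5),(304,348.5),(361.5,348.5)],(504,218,-.39))
# held vial axis centre in tool frame (assume x offset a, z offset b): compare silhouette with rect
m=[d for d in manip.silhouettes('wide_vial',p)][0]; print(np.round(m['rect'],1),m['conf'])
R=Ro.from_euler('xyz',s['eef_rot']).as_matrix()
t=np.linspace(0,2*np.pi,73)
for a in(-2,0,2,4):
  for b in(0,4,8):
    P=np.vstack([np.c_[a+16*np.cos(t),0*t+y,b+16*np.sin(t)] for y in(-23,23)])
    u=wproj(p,s['eef_pos'],s['eef_rot'],P@R.T+s['eef_pos']); print(a,b,np.round([u[:,0].min(),u[:,1].min(),np.ptp(u[:,0]),np.ptp(u[:,1])],1))
c,sn=np.cos(v[2]),np.sin(v[2]); pk=(v[0]-51*c,v[1]-51*sn); print('pocket',pk,'tray yaw',np.degrees(v[2]),'jaw bearing',np.degrees(np.arctan2(R[1,1],R[0,1])))
```

```text
[ 5.090969e+02  2.229069e+02 -3.950000e-01] res [[-1.6, -0.5], [1.5, -0.0], [-0.4, 0.2], [0.6, 0.5]]
[267.8 251.6 104.3  65.4] 0.85
-2 0 [274.7 261.1 100.7  63.9]
-2 4 [275.7 258.7  98.5  62.7]
-2 8 [276.7 256.4  96.4  61.5]
0 0 [274.5 257.3 101.1  64.2]
0 4 [275.5 254.9  98.9  63. ]
0 8 [276.5 252.7  96.8  61.8]
2 0 [274.3 253.4 101.5  64.5]
2 4 [275.3 251.2  99.3  63.2]
2 8 [276.4 249.   97.2  62. ]
4 0 [274.1 249.5 101.9  64.7]
4 4 [275.2 247.3  99.6  63.5]
4 8 [276.2 245.2  97.5  62.2]
pocket (np.float64(462.024010722229), np.float64(242.53197387010985)) tray yaw -22.631627867402216 jaw bearing 67.61645089187718
```

Request:
send_rows(
  series=[
    [[0.4, -4, 3, 20, 0], [0.4, -7, 6, 50, 0], [0.4, -10, 9, 80, 0], [0.4, -13, 11, 103, 0], [0.4, -13, 11, 113, 0], [0.4, -13, 11, 115, 0], [0.4, -13, 11, 115, 0]],
  ],
)

```text
clock: 28.35
eef_pos: [464.8, 242.7, 75.9]
eef_rot: [-3.13, -0.035, 2.749]
wrist_force: [-0.0, -0.3, -1.0]
finger_gap: 45.7
```

Run:
```python
from h import *
shift()
p=manip.camera('wrist');save(p,'w5'); s=manip.read_state()
print([(np.round(d['rect']).tolist(),round(d['conf'],2)) for d in manip.find_in('wide_vial',p)][:4])
cv2.imwrite('pics/w5c.png',cv2.resize(cv2.imread('pics/w5.png')[130:390,180:480],None,fx=2.3,fy=2.3,interpolation=2))
```

```text
28.35 [464.8 242.7  75.9] [-3.1302 -0.0348  2.7494]
[[-0.924, 0.382, -0.037], [0.382, 0.924, 0.003], [0.035, -0.011, -0.999]]
[([276.0, 218.0, 96.0, 191.0], 0.55), ([291.0, 308.0, 69.0, 31.0], 0.34)]
```

View pics/w5c.png

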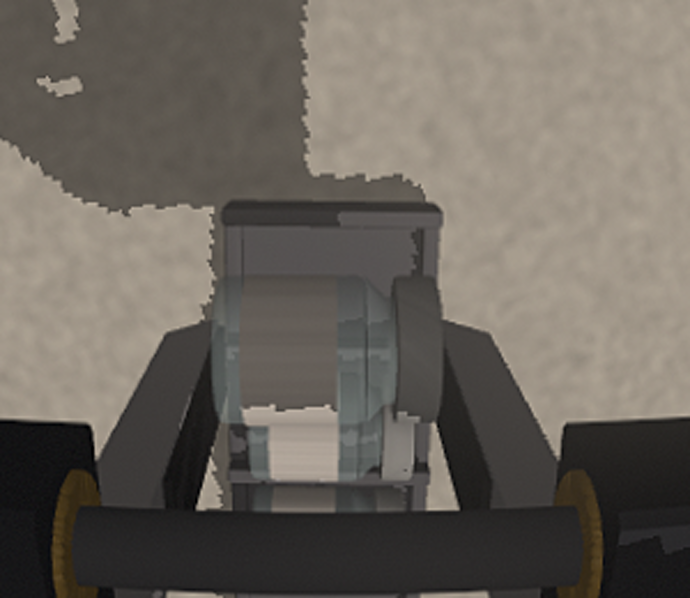

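Run:
```python
from h import *
p=manip.camera('wrist'); s=manip.read_state(); ep,er=s['eef_pos'],s['eef_rot']
R=Ro.from_euler('xyz',er).as_matrix()
yaw=np.radians(-22.5);c,sn=np.cos(yaw),np.sin(yaw)
W=lambda v,P:np.array([(v[0]+x*c-y*sn,v[1]+x*sn+y*c,z) for x,y,z in P])
def res(v):
    u=wproj(p,ep,er,W(v,[(-73.5,-31,17),(-73.5,31,17),(-68.5,0,17),(6.5,0,17)]))
    return [u[0,0]-277,u[1,0]-372.6,u[2,1]-227.8,u[3,1]-334.3]
r=least_squares(res,(509,223)); v=r.x; print(v,np.round(r.fun,1))
pk=W(v,[(-51,0,22)])[0]; print('pocket vial centre in tool:',(R.T@(pk-ep)).round(2), pk.round(1))
t=np.linspace(0,2*np.pi,73)
# apparent vial: cols 272.2-372.6, rows (276..423)/2.3+130 = 250..314
def r2(q):
    P=np.vstack([np.c_[q[0]+16*np.cos(t),0*t+q[2]+y,q[1]+16*np.sin(t)] for y in(-23,23)]); u=wproj(p,ep,er,P@R.T+ep)
    return [u[:,0].min()-272.2,u[:,0].max()-372.6,u[:,1].min()-250,u[:,1].max()-314]
r=least_squares(r2,(2,3,0),bounds=((-8,-4,-5),(8,10,5)));print('vial in tool x,z,y',r.x,r.fun)
```

```text
[509.99211859 223.65391155] [-0.8  0.8  0.1 -0.1]
pocket vial centre in tool: [ 0.39  0.24 54.31] [462.9 243.2  22. ]
vial in tool x,z,y [ 3.09996068  2.19589885 -1.2094685 ] [-0.03644883  0.03761026  0.06314938 -0.06378708]
```

Request:
send_rows(
  series=[
    [[0.4, -1, 0.7, 10, 0], [0.4, -2.3, 1.4, 22, 0], [0.4, -2.3, 1.4, 32, 0], [0.4, -2.3, 1.4, 40, 0], [0.4, -2.3, 1.4, 44, 0], [0.4, -2.3, 1.4, 46, 0], [0.4, -2.3, 1.4, 47, 0], [0.4, -2.3, 1.4, 48, 0], [0.4, -2.3, 1.4, 48, 0]],
  ],
)

```text
clock: 29.4
eef_pos: [465.6, 243.0, 27.2]
eef_rot: [-3.13, -0.035, 2.749]
wrist_force: [0.4, 0.8, -0.7]
finger_gap: 45.8
```

Request:
send_rows(
  series=[
    [[0.4, 0, 0, 0.5, 0], [0.4, 0, 0, 1, 0], [0.4, 0, 0, 1.5, 0], [0.4, 0, 0, 2, 0], [0.4, 0, 0, 2, 0]],
  ],
)

```text
clock: 29.9
eef_pos: [465.4, 242.9, 25.0]
eef_rot: [-3.129, -0.036, 2.749]
wrist_force: [-0.3, -1.0, -0.6]
finger_gap: 46.0
```

Request:
send_rows(
  series=[
    [[0.4, 0, 0, 0.5, 0], [0.4, 0, 0, 1, 0], [0.4, 0, 0, 1.5, 0], [0.4, 0, 0, 1.5, 0]],
  ],
)

```text
clock: 30.3
eef_pos: [465.3, 242.9, 23.4]
eef_rot: [-3.129, -0.036, 2.749]
wrist_force: [0.2, 0.2, -0.9]
finger_gap: 46.1
```

Run:
```python
from h import *
p=manip.camera('wrist');save(p,'w6'); shift()
cv2.imwrite('pics/w6c.png',cv2.resize(cv2.imread('pics/w6.png')[130:390,180:480],None,fx=2.3,fy=2.3,interpolation=2))
```

```text
30.35 [465.3 242.9  23.5] [-3.1293 -0.0356  2.7491]
[[-0.923, 0.382, -0.038], [0.382, 0.924, 0.002], [0.036, -0.012, -0.999]]
```

View pics/w6c.png

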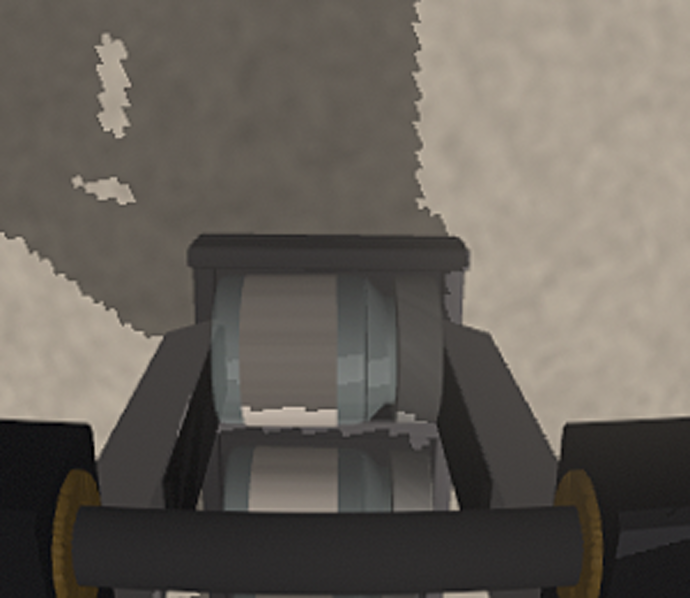

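Request:
send_rows(
  series=[
    [[0.4, 0, 0, 0.5, 0], [0.4, 0, 0, 1, 0], [0.4, 0, 0, 1, 0]],
  ],
)

```text
clock: 30.65
eef_pos: [465.3, 242.9, 22.4]
eef_rot: [-3.129, -0.036, 2.749]
wrist_force: [0.2, 0.6, -1.0]
finger_gap: 45.6
```

Request:
send_rows(
  series=[
    [[0.4, 0, 0, 0.5, 0], [0.4, 0, 0, 1, 0], [0.4, 0, 0, 1, 0]],
  ],
)

```text
clock: 30.95
eef_pos: [465.2, 242.9, 21.4]
eef_rot: [-3.129, -0.036, 2.749]
wrist_force: [-0.3, 0.0, 0.2]
finger_gap: 46.4
```

Request:
send_rows(
  series=[
    [[0.4, 0, 0, 0.5, 0], [0.4, 0, 0, 0.5, 0]],
  ],
)

```text
clock: 31.15
eef_pos: [465.2, 242.9, 21.0]
eef_rot: [-3.129, -0.036, 2.749]
wrist_force: [0.7, 0.9, -0.6]
finger_gap: 46.0
```

Request:
send_rows(
  series=[
    [[0.4, 0, 0, 0.5, 0], [0.4, 0, 0, 0.5, 0]],
  ],
)

```text
clock: 31.35
eef_pos: [465.2, 242.9, 20.4]
eef_rot: [-3.129, -0.036, 2.749]
wrist_force: [0.8, -0.7, -1.1]
finger_gap: 45.9
```

Request:
send_rows(
  series=[
    [[0.4, 0, 0, 0.5, 0], [0.4, 0, 0, 0.8, 0], [0.4, 0, 0, 0.8, 0]],
  ],
)

```text
clock: 31.65
eef_pos: [465.4, 243.0, 20.2]
eef_rot: [-3.13, -0.035, 2.749]
wrist_force: [-1.4, -1.4, 6.6]
finger_gap: 46.1
```

Request:
send_rows(
  series=[
    [[0.4, 0, 0, 0.5, 0], [0.4, 0, 0, 0.8, 0], [0.4, 0, 0, 0.8, 0]],
  ],
)

```text
clock: 31.95
eef_pos: [465.4, 242.9, 20.0]
eef_rot: [-3.13, -0.035, 2.749]
wrist_force: [-5.7, -4.0, 16.6]
finger_gap: 45.5
```

Run:
```python
from h import *
p=manip.camera('wrist');save(p,'w7'); shift();print(manip.read_state()['wrist_force'])
cv2.imwrite('pics/w7c.png',cv2.resize(cv2.imread('pics/w7.png')[220:340,240:420],None,fx=4,fy=4,interpolation=2))
```

```text
32.0 [465.4 242.9  20. ] [-3.1297 -0.035   2.7493]
[[-0.923, 0.382, -0.037], [0.382, 0.924, 0.002], [0.035, -0.012, -0.999]]
[-5.0966177  -4.2288684  15.78955132]
```

View pics/w7c.png

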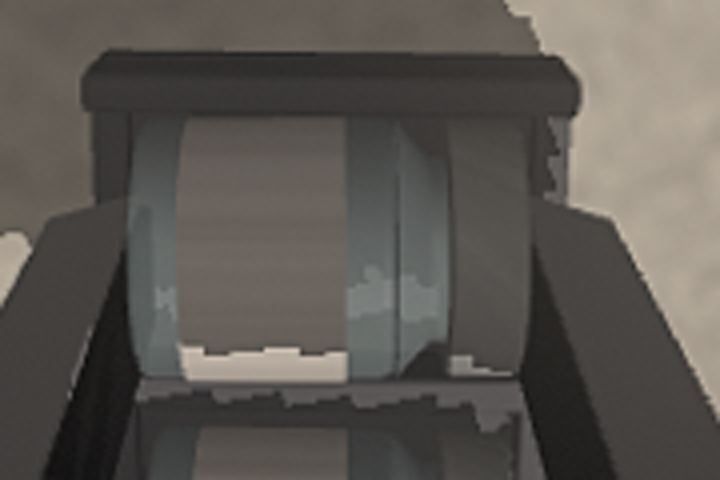

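Request:
send_rows(
  series=[
    [[0.4, 0, 0, -0.6, 0], [0.4, 0, 0, -0.8, 0], [0.52, 0, 0, -0.8, 0], [0.56, 0, 0, -0.8, 0], [0.6, 0, 0, -0.8, 0], [0.7, 0, 0, -0.8, 0], [0.7, 0, 0, -0.8, 0], [0.7, 0, 0, -0.8, 0]],
  ],
)

```text
clock: 32.8
eef_pos: [465.2, 242.9, 19.7]
eef_rot: [-3.129, -0.035, 2.749]
wrist_force: [-0.2, -0.3, 0.1]
finger_gap: 65.5
```

Request:
send_rows(
  series=[
    [[0.7, 0, 0, -5, 0], [0.7, 0, 0, -15, 0], [0.7, 0, 0, -35, 0], [0.7, 0, 0, -65, 0], [0.7, 0, 0, -100, 0], [0.7, 0, 0, -135, 0], [0.7, 0, 0, -150, 0], [0.7, 0, 0, -150, 0]],
  ],
)

```text
clock: 33.6
eef_pos: [471.8, 242.9, 172.6]
eef_rot: [-3.133, -0.032, 2.749]
wrist_force: [0.7, 0.3, -0.8]
finger_gap: 65.8
```

Run:
```python
from h import *
shift();p=manip.camera('wrist');save(p,'w8');q=manip.camera('top');save(q,'t8')
a=cv2.resize(cv2.imread('pics/w8.png')[190:350,250:410],None,fx=2.5,fy=2.5,interpolation=2)
b=cv2.resize(cv2.imread('pics/t8.png')[200:280,305:385],None,fx=5,fy=5,interpolation=2)
cv2.imwrite('pics/w8c.png',np.hstack([a,b]))
```

```text
33.6 [471.8 242.9 172.6] [-3.133  -0.032   2.7492]
[[-0.924, 0.382, -0.033], [0.382, 0.924, 0.004], [0.032, -0.009, -0.999]]
```

Run:
```python
from h import *
s=manip.read_state();p=manip.camera('wrist');ep,er=s['eef_pos'],s['eef_rot']
for t in('wide_vial','tray'): print(t,[(np.round(d['rect']).tolist(),round(d['conf'],2)) for d in manip.find_in(t,p)][:4])
yaw=np.radians(-22.5);c,sn=np.cos(yaw),np.sin(yaw);v=(510,223.65);t=np.linspace(0,2*np.pi,73)
for n,px in(('pocket',-51),('full wide',-11)):
    P=np.array([(v[0]+(px+16*np.cos(a))*c-y*sn,v[1]+(px+16*np.cos(a))*sn+y*c,22+16*np.sin(a)) for y in(-23,23) for a in t])
    u=wproj(p,ep,er,P);print(n,np.round([*u.min(0),*np.ptp(u,axis=0)],1))
q=manip.camera('side');f=240/np.tan(np.radians(q['vfov'])/2)
c,sn=np.cos(-1.475),np.sin(-1.475)
for x,y,z in((-13.9,0,59.2),(8.2,0,75),(-51,0,0)):
    w=np.array((496.7+x*c,-137.7+x*sn,z));k=q['pose'][:3,:3].T@(w-q['pose'][:3,3]);print('side expect',k[:2]/k[2]*f+[q['cx'],q['cy']])
for tn in('wide_vial','vial1','spare_vial'): print(tn,[(np.round(d['rect']).tolist(),round(d['conf'],2)) for d in manip.find_in(tn,q)][:5])
```

```text
wide_vial [([292.0, 202.0, 59.0, 38.0], 0.94)]
tray [([286.0, 200.0, 71.0, 147.0], 0.59)]
pocket [295.5 204.9  55.1  36.6]
full wide [296.2 249.1  53.6  35.7]
side expect [337.85929989 269.27524334]
side expect [344.64295453 267.71162745]
side expect [327.14483391 281.51869412]
wide_vial [([237.0, 224.0, 15.0, 18.0], 0.61)]
vial1 [([328.0, 259.0, 21.0, 16.0], 0.47), ([327.0, 267.0, 6.0, 5.0], 0.46), ([316.0, 235.0, 86.0, 98.0], 0.41)]
spare_vial [([269.0, 260.0, 10.0, 16.0], 0.72), ([314.0, 233.0, 85.0, 95.0], 0.68)]
```

Run:
```python
from h import *
p=manip.camera('wrist')
for t in('tray_wide','wide_vial','tray_small'): print(t,[(np.round(d['rect'],1).tolist(),round(d['conf'],2),int(d['pixels'].sum())) for d in manip.silhouettes(t,p)][:4])
g=cv2.cvtColor(p['img'],cv2.COLOR_RGB2GRAY); 
for c in(312,318): print(c,[int(x) for x in g[196:300,c]])
print([int(x) for x in g[221,284:362]]);print([int(x) for x in g[267,284:362]])
```

```text
tray_wide [([297.3, 250.6, 51.0, 34.4], 0.63, 1806), ([290.5, 203.0, 58.9, 36.8], 0.19, 1918)]
wide_vial [([291.8, 204.2, 57.0, 35.8], 0.91, 1884)]
tray_small [([294.9, 289.7, 52.6, 23.3], 0.68, 1116)]
312 [53, 59, 80, 59, 59, 59, 53, 74, 79, 83, 88, 95, 103, 107, 112, 117, 124, 125, 126, 129, 133, 138, 142, 145, 149, 148, 149, 152, 154, 154, 154, 155, 155, 153, 154, 155, 153, 148, 151, 146, 142, 139, 136, 101, 47, 51, 70, 85, 69, 53, 52, 56, 55, 63, 73, 77, 78, 80, 87, 95, 100, 104, 110, 115, 117, 122, 126, 129, 131, 137, 140, 142, 142, 143, 150, 151, 151, 151, 152, 154, 154, 154, 150, 150, 151, 152, 144, 141, 128, 96, 73, 78, 71, 53, 69, 75, 76, 78, 87, 96, 106, 114, 119, 127]
318 [54, 52, 57, 59, 59, 58, 55, 74, 80, 83, 89, 95, 102, 107, 112, 117, 123, 125, 125, 128, 132, 138, 142, 145, 148, 148, 149, 152, 154, 154, 154, 156, 154, 152, 154, 155, 152, 148, 151, 148, 142, 139, 135, 102, 47, 50, 69, 84, 81, 84, 70, 59, 55, 62, 72, 78, 77, 80, 86, 94, 98, 102, 109, 114, 117, 122, 125, 130, 131, 135, 139, 142, 142, 145, 148, 150, 151, 150, 153, 153, 155, 155, 151, 149, 150, 152, 145, 141, 138, 108, 71, 77, 72, 52, 65, 76, 76, 79, 86, 95, 105, 114, 120, 123]
[80, 83, 86, 88, 76, 62, 56, 59, 58, 55, 53, 76, 94, 96, 95, 94, 92, 106, 135, 151, 149, 148, 149, 148, 148, 148, 147, 149, 148, 148, 148, 148, 149, 147, 148, 148, 148, 147, 149, 150, 136, 99, 89, 93, 94, 92, 97, 84, 89, 92, 91, 91, 93, 97, 93, 78, 123, 119, 118, 117, 119, 120, 119, 117, 119, 116, 50, 53, 83, 82, 83, 78, 104, 132, 145, 144, 146, 145]
[151, 93, 83, 88, 80, 63, 53, 54, 55, 55, 50, 51, 71, 90, 96, 95, 93, 91, 109, 137, 145, 142, 142, 142, 142, 142, 142, 142, 142, 142, 142, 142, 142, 142, 142, 142, 142, 142, 142, 146, 131, 99, 90, 94, 93, 94, 90, 80, 88, 88, 88, 88, 91, 94, 94, 93, 114, 113, 114, 114, 114, 113, 112, 114, 107, 67, 53, 83, 81, 79, 76, 132, 142, 137, 134, 134, 137, 139]
```

```bash
python3 -c "
from h import *
print(manip.sign_off())"
```

```text
the job is handed in; nothing more can be done
None
```

I lifted the jammed wide vial out from under the ramp and laid it in the empty wide pocket of the grey tray. The job was handed in at about 34 s of the 45 s allowed; `sign_off` gave no verdict.

**How it was done**
- **Lean:** The moves give no way to tilt the tool. I leaned it about 39° by pushing the arm against its reach limit, and straightened it the same way on the other side before placing.
- **Lift:** I gripped the vial by its ends; the fingers stopped at 46 mm, which matches its length.
- **Placing:** I lowered it until it touched, reading up to 17 N. That may have been the pocket floor or a finger tip on the low end wall. I eased off 0.8 mm and opened, with forces back near zero, then raised the gripper 150 mm clear.

**Last checks**
- **Wide vial:** In the wrist camera it shows at about 55 x 37 pixels, as expected for a vial on the floor. It sits within about 2 pixels (1–2 mm) of the expected spot and is parallel to its neighbour. The full wide vial beside it is about where the model puts it.
- **Small vials:** A picture after the lift showed a small vial in the nest with the others behind it. The side camera's later "vial1" find also covers the nest point, but with low confidence (0.47). I did not measure the exact spacing of vials 2 to 4.
- **Not seen:** The final close-up was refused because the 12-picture limit was reached, so the last checks rest on numbers only. I did not re-measure the bystanders; no unexpected contact showed in the forces.
- **Disagreement:** The first top-camera estimate of the pocket was about 7 mm off the wrist camera's. I used the wrist camera's.

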